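# Check the heater block with the probe card

### The job

Slide the probe card (orange grip bar) straight up out of its slot in the white holder, carry it to the block heater and stand its spring-loaded brass foot inside the red ring on the aluminium block. Hold the card upright with its broad side in line with the two red marks, pressing gently so that the spring foot is pushed about half-way in, and finish still gripping it there; never press it hard against the heater. Leave the spare card, tube rack, bottle and tip box where they are.

Things in the scene. Friction and masses are not known exactly. Their poses are not given: they have to be found in the camera images.
- probe_grip (a point): Centre of the probe card's orange grip bar (10 mm thick along x, 60 wide along y, 34 tall along z). The green board below, 4 mm thick, 60 wide, ends 103 mm below this point; x is square to its broad side. Foot tip, not pressed: 128 mm straight below. Loose, 0.1 kg. Starts upright, board 60 mm deep in one of the holder's slots, 26 mm of bare board between holder and bar.
- foot_tip (a point): Lowest point of the brass foot (round tip, 8 mm diameter) of the probe card. The foot slides up into the card against a spring as it is pressed.
- foot (a joint): How far the spring foot is pushed up into the card: 0 = out, 0.015 m = fully in. Soft spring, about 0.3 N per mm (half-way in, 7.5 mm, takes about 2.3 N); beyond 15 mm it is rigid.
- spot (a point): Centre of the red ring (20 mm inner, 25 mm outer diameter, white inside) on the flat top of the heater's aluminium block, 85 mm above the bench. Two straight red marks run along this frame's y, one each side of the ring; z is up. The card is in line when its y lies along this y, either way round.
- heater: Cream block heater, fixed to the bench, 220 x 200 mm, 85 mm to the top of its aluminium block (120 x 150 mm, dark wells along both sides, flat to touch). Origin on the bench under the red ring; x along the 220 mm side.
- holder: White slotted card holder, fixed, 150 mm (x) x 75 mm (y), 88 mm tall, origin at the centre of its underside. Two upright slots, 35 mm either side of centre along x, 7 mm wide, guide the side edges of a card whose broad side faces x; 1.5 mm play all round. Open in the middle, under the feet.
- spare_grip (a point): Centre of the blue grip bar of the spare card, the same size as the probe card but without a foot, standing in the other slot. To be left alone.
- tube_rack: Pink tube rack, loose, 75 x 160 mm, 46 mm tall with its tubes. To be left alone. Origin at the centre of its underside.
- reagent_bottle: Amber bottle with blue cap, loose, 60 mm diameter, 120 mm tall. To be left alone. Origin at the centre of its underside.
- tip_box: Blue box with pale lid, loose, 85 x 120 mm, 67 mm tall. To be left alone. Origin at the centre of its underside.
Not all that is in view belongs to the job. What is shaped like the part that bears probe_grip but black is not meant.

How it is judged:
On the way:
1. the probe card is drawn up out of its slot: foot tip above the holder's top, held by the gripper, touching neither holder nor heater (z of foot_tip in the frame of holder above 0.092 m and contact force between probe_card and the fingers above 1 N and contact force between probe_card and holder below 0.1 N and contact force between probe_card and heater below 0.1 N), for 0.1 s.
At the end, for the whole second after the job is handed in: Finishes holding: foot tip on the block within 6 mm of the ring's centre, foot pushed 3 to 12.5 mm in (0.5 to 5 N), card upright within 0.10 rad and in line with the marks within 0.14 rad, still gripped, clear of the holder; bystanders within 20 mm of where they stood (horizontal distance between foot_tip and spot below 0.006 m and z of foot_tip in the frame of spot between -0.003 and 0.003 m and angle between probe_grip's own z axis and vertical below 0.1 rad and angle between the y axis of probe_grip and the y axis of spot, either way round below 0.14 rad and value of joint foot between 0.003 and 0.0125 m and contact force between foot and heater above 0.5 N and contact force between probe_card and heater below 5 N and contact force between probe_card and the fingers above 1 N and contact force between probe_card and holder below 0.1 N and distance of each of spare_grip, tube_rack, reagent_bottle, tip_box from where it was at the start of the episode below 0.02 m); the arm keeps its last pose, push and grip.
It fails at once if spare card disturbed (distance of spare_grip from where it was at the start of the episode above 0.02 m).
It fails at once if tube rack disturbed (distance of tube_rack from where it was at the start of the episode above 0.02 m).
It fails at once if bottle disturbed (distance of reagent_bottle from where it was at the start of the episode above 0.02 m).
It fails at once if tip box disturbed (distance of tip_box from where it was at the start of the episode above 0.02 m).
It fails at once if probe card pressed hard on the heater (over 12 N) (contact force between probe_card and heater above 12 N).
It also fails if it takes over 45 s, if anything falls off the work surface, if the arm or the gripper's body presses on something with over 40 N, if the wrist force passes 120 N, or if a joint passes its speed limit or range.

### The arm

A 7-joint arm with a two-finger parallel gripper is mounted at the origin on the work surface. World frame = base frame: x ahead of the robot, y to its left, z up, the work surface at z = 0. Lengths are in m, angles in rad, forces in N, time in s.
With the tool pointing down it reaches from about 0.35 to 0.9 m from the base axis. Payload 19.9 kg.
Tool frame: the origin (TCP) lies at the centre of the arm's flange, where the gripper is bolted on; the fingertips stand 199 mm ahead of it and the grasp point (between the pads) lies 180 mm ahead of it; y points along the fingers, x is the direction in which the jaws open and shut, and the axes are right-handed (so a half turn about y gives the same grasp; the last joint's range is limited). The gripper opens to 94 mm and grips with 3 to 60 N. Pads are 16 mm wide; open, the fingers measure 119 mm over their backs; the gripper's body (75 mm by 177 mm) begins 78 mm behind the grasp point.
Start: joints at [-1.351, 0.417, -0.01, 1.614, 0.005, 1.111, -0.053], TCP at [0.161, 0.604, 0.405] pointing down, gripper open.
Joint ranges: [-2.81, 2.81], [-0.39, 2.02], [-1.27, 1.25], [0.06, 2.57], [-1.19, 4.33], [0.19, 2], [-2.82, 2.82]. Speed limits (rad/s): [1.89, 1.89, 2.39, 2.39, 3.01, 3.01, 3.01].

### API

Orientations are given as a unit quaternion [x, y, z, w].
In Python, from plant import ctrl gives the robot as it stands.
- The arm moves only by the tool play_rows, never from a script. Its argument "commands" is a list of rows, each a list of 5 numbers: the finger opening in m, from 0 to 0.094, then the shift along the tool's x, y, z in m, then the turn about the tool's y in degrees. A call has 1 to 20 rows; each row shifts and turns the commanded pose from where the row before left it, along the tool's axes as they then stand; what a row does not reach is not made up. A row lasts 1/10 s, in which the tool goes at most 50 mm and 8.59 degrees, less where a joint would pass 70% of its speed; a pose out of reach is approached as far as the arm can. A call with a gripper value outside its range is refused whole. The fingers move at their own pace and stop on an object; "grip_force" is the grip in N (left out, the last holds). Time passes only in rows, so rows that do not move let the fingers close. It gives the time, the measured TCP pose, the force and the opening at its end, in the units of the state.
- ctrl.sense(): the state, without advancing time (a new reading comes with each control period).
- ctrl.camera(name): name is "side" or "top" or "wrist"; returns a dict with "image" (420x560x3 uint8, red, green, blue), "vertical_fov" (degrees; the focal length in pixels is half the picture's height over the tangent of half this angle, whatever the lens; pixels are square), "cx", "cy" (the principal point, pixels), "world_from_camera" (4x4, takes a point from camera to world coordinates). Camera axes: x right, y up, looking along -z (the intrinsics and any distortion apply to the point x, -y, -z); pixel columns grow to the right and rows downward; lengths in m; the calibration is good to about 2 mm. A picture is of the moment at which its call begins. There is no depth.
- ctrl.finish_job(): hands the job in, once; it reports no verdict.
The state is a dict: "time": time; "qpos": joint angles; "qvel": joint speeds; "tau": joint torques, N m; "ee_pos": TCP position; "orientation": TCP orientation; "force": force on the tool from outside, world axes, zero at the start; "ft_torque": the same for the moment, N m; "finger_gap": finger opening in m.
Only numpy, scipy, OpenCV 4.12 (cv2) and the standard library are available. Lean on these libraries where they do the work, as an engineer would, in place of code of your own. Each camera call takes 0.05 s, during which the arm holds its last target.

## Working session

There is one attempt and no reset: what is moved stays moved. The work goes in short steps, Python scripts to look and compute and a tool call to move; the robot and the scene stay as the last step left them, time stands still between calls to the robot, and variables do not carry over. Pictures are saved under pics/ and viewed, and the job is handed in when it is done.

Besides the shell and the picture viewer there is one more tool, called after "Call:" as name(argument=value, ...) on one line, values as JSON. play_rows: Moves the arm, as the interface text tells. Its arguments: {"type":"object","properties":{"commands":{"type":"array","items":{"type":"array","items":{"type":"number"}}},"grip_force":{"type":"number"}},"required":["commands"]}

```bash
mkdir -p pics; ls
cat > h.py <<'E'
import numpy as np, cv2
from plant import ctrl
def snap(name,fn):
    c=ctrl.camera(name); cv2.imwrite('pics/'+fn,cv2.cvtColor(c['image'],cv2.COLOR_RGB2BGR)); np.savez('pics/'+fn+'.npz',**{k:v for k,v in c.items() if v is not None}); return c
E
python3 - <<'E'
from h import *
for n in ['side','top','wrist']:
    c=snap(n,n+'0.png'); print(n,{k:(v if k!='image' else v.shape) for k,v in c.items()})
s=ctrl.sense(); print(s)
E
```

```text
pics
side {'image': (420, 560, 3), 'vertical_fov': 54.126730462645284, 'cx': 274.6271837391266, 'cy': 210.2739196946634, 'world_from_camera': array([[ 0.64896665,  0.43158326, -0.62656059, -0.20104482],
       [-0.76076645,  0.35863081, -0.54094209, -0.71945301],
       [-0.00875762,  0.82771966,  0.5610735 ,  0.78593006],
       [ 0.        ,  0.        ,  0.        ,  1.        ]])}
top {'image': (420, 560, 3), 'vertical_fov': 52.04391057861936, 'cx': 278.83904271081, 'cy': 214.76067574257306, 'world_from_camera': array([[ 0.02705669,  0.9821381 , -0.18620603,  0.30163177],
       [-0.99960347,  0.02803574,  0.00262615, -0.03330821],
       [ 0.00779967,  0.18606114,  0.98250721,  1.39876391],
       [ 0.        ,  0.        ,  0.        ,  1.        ]])}
wrist {'image': (420, 560, 3), 'vertical_fov': 69.09946358643047, 'cx': 277.79604671335653, 'cy': 211.54400382276287, 'world_from_camera': array([[ 2.57794500e-01, -9.33909027e-01, -2.47701282e-01,
         8.82583706e-02],
       [ 9.66199424e-01,  2.48961841e-01,  6.69079571e-02,
         6.22955855e-01],
       [-8.17778006e-04, -2.56577339e-01,  9.66523357e-01,
         3.84335479e-01],
       [ 0.00000000e+00,  0.00000000e+00,  0.00000000e+00,
         1.00000000e+00]])}
{'time': 0.15, 'qpos': array([-1.35151968,  0.41785348, -0.01031256,  1.61398069,  0.00470424,
        1.11066814, -0.05297087]), 'qvel': array([ 0.0002799 , -0.00185227,  0.00016254, -0.00143239, -0.00013717,
       -0.00036504, -0.00018686]), 'tau': array([ 9.01058356e-04, -8.51538992e+01,  6.39132410e-01, -4.26130986e+01,
       -4.87758801e-02,  1.71184534e-02,  1.49197222e-04]), 'ee_pos': array([0.16111207, 0.60379563, 0.4041817 ]), 'orientation': array([ 0.56096634,  0.430528  , -0.43099067, -0.56054388]), 'force': array([-0.23973051, -1.13510592,  0.7295653 ]), 'ft_torque': array([-0.02095114, -0.03900507, -0.01490508]), 'finger_gap': 0.09422106807788823}
```

View pics/side0.png

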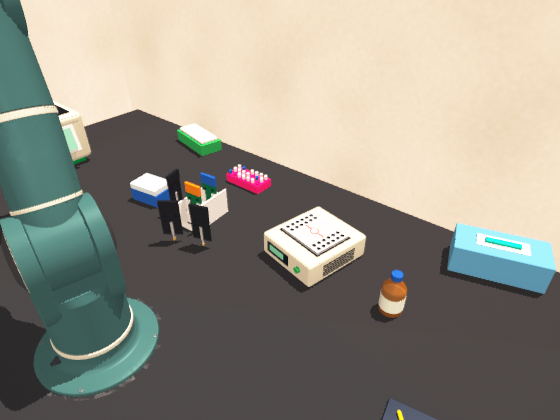

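View pics/top0.png

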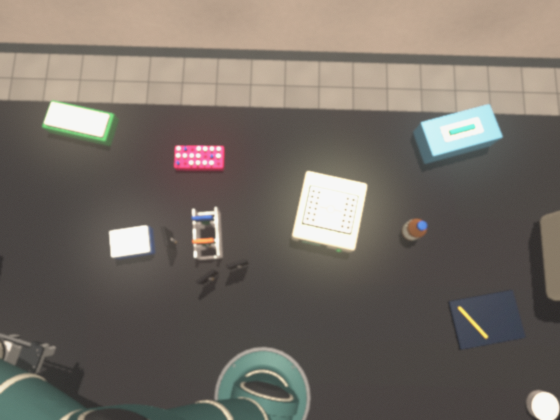

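View pics/wrist0.png

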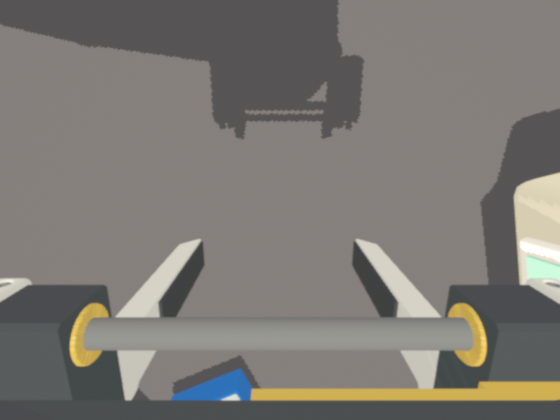

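Run:
```python
from h import *
from scipy.spatial.transform import Rotation as R
s=ctrl.sense();print(R.from_quat(s['orientation']).as_matrix().round(4))
im=cv2.imread('pics/top0.png')
```

```text
[[ 2.578e-01 -2.000e-04 -9.662e-01]
 [ 9.662e-01 -9.000e-04  2.578e-01]
 [-9.000e-04 -1.000e+00 -1.000e-04]]
```

Run:
```python
from h import *
s=cv2.imread('pics/side0.png');t=cv2.imread('pics/top0.png')
cv2.imwrite('pics/c1.png',cv2.resize(s[160:260,120:270],None,fx=5.3,fy=5.3,interpolation=cv2.INTER_CUBIC))
cv2.imwrite('pics/c2.png',cv2.resize(t[195:295,150:260],None,fx=6,fy=6,interpolation=cv2.INTER_CUBIC))
cv2.imwrite('pics/c3.png',cv2.resize(t[165:255,285:375],None,fx=6.5,fy=6.5,interpolation=cv2.INTER_CUBIC))
```

```text
(no output)
```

View pics/c1.png

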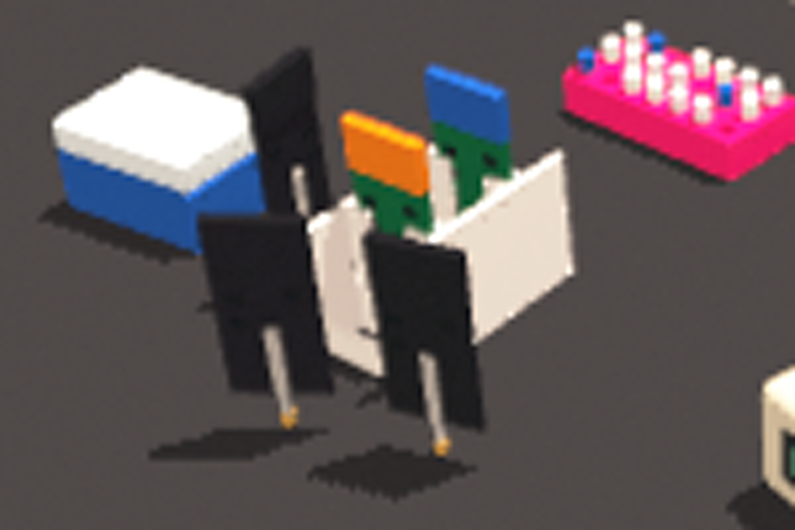

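View pics/c2.png

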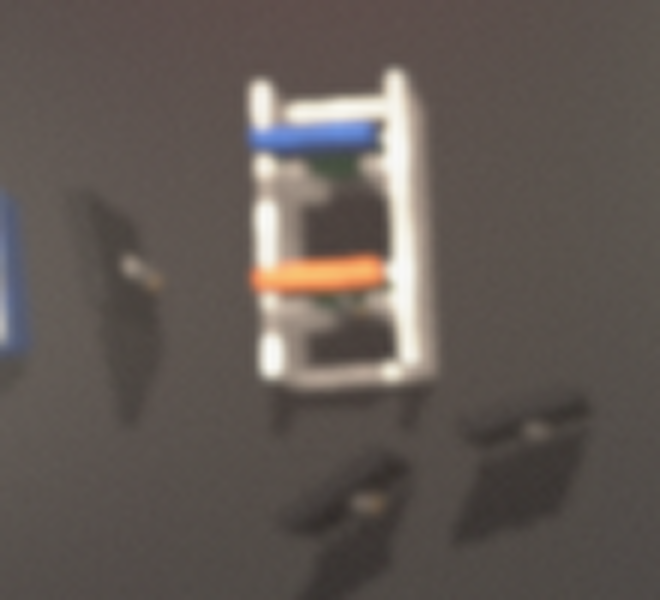

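View pics/c3.png

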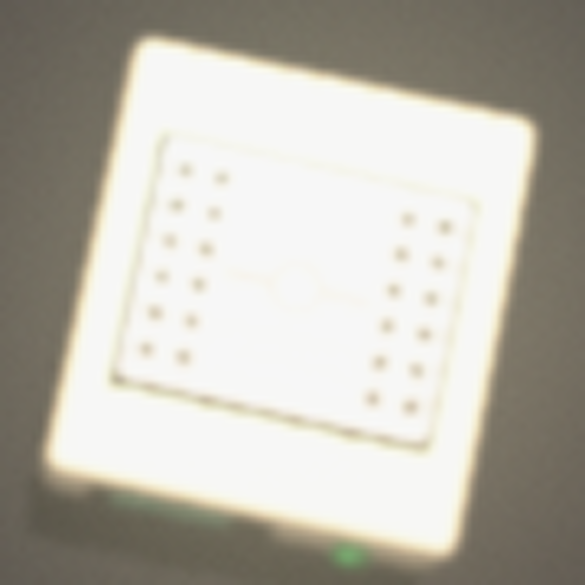

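```bash
cat >> h.py <<'E'
def cam(fn): return dict(np.load('pics/'+fn+'.npz'))
def foc(c): return c['image'].shape[0]/2/np.tan(np.radians(float(c['vertical_fov']))/2)
def ray(c,u,v):
    f=foc(c); d=np.array([(u-c['cx'])/f,-(v-c['cy'])/f,-1.]); W=c['world_from_camera']; return W[:3,3],W[:3,:3]@d
def onz(c,u,v,z):
    o,d=ray(c,u,v); return o+d*(z-o[2])/d[2]
def proj(c,P):
    W=c['world_from_camera']; p=(np.atleast_2d(P)-W[:3,3])@W[:3,:3]; f=foc(c)
    return np.c_[c['cx']+f*p[:,0]/-p[:,2], c['cy']-f*p[:,1]/-p[:,2]]
E
python3 - <<'E'
from h import *
t=cam('top0.png');s=cam('side0.png')
T=lambda u,v,z:onz(t,150+u/6,195+v/6,z).round(4)
S=lambda u,v,z:onz(s,120+u/5.3,160+v/5.3,z).round(4)
H=lambda u,v,z:onz(t,285+u/6.5,165+v/6.5,z).round(4)
print('orange top L,R',T(254,268,.148),T(383,263,.148))
print('blue',T(250,130,.148),T(377,126,.148))
print('holder',T(262,82,.088),T(395,70,.088),T(272,375,.088),T(410,370,.088))
print('side orange near face top L/R, z148',S(343,113,.148),S(430,140,.148),'bottom',S(427,193,.114))
print('side blue',S(426,66,.148),S(509,95,.148))
print('black feet side z0',S(287,425,0),S(440,452,0))
print('black tops side z.15/.2',S(198,213,.15),S(308,217,.15),S(362,232,.15),S(466,250,.15),S(245,90,.2),S(308,48,.2))
print('block corners',H(162,133,.085),H(480,203,.085),H(428,448,.085),H(115,380,.085),'ring',H(297,287,.085))
print('marks',H(232,273,.085),H(365,301,.085))
print('heater',H(140,35,.075),H(535,120,.075),H(455,555,.075),H(48,463,.075))
# straightness
for f,name in((t,'top'),):
    g=cv2.cvtColor(f['image'],cv2.COLOR_RGB2GRAY).astype(int)
    for u in range(5,560,50):
        col=g[85:125,u]; d=np.diff(col); i=d.argmin(); print(u,85+i,end='; ')
E
```

```text
orange top L,R [0.4574 0.2141 0.148 ] [0.4616 0.1515 0.148 ]
blue [0.5256 0.2205 0.148 ] [0.5294 0.1582 0.148 ]
holder [0.5618 0.2281 0.088 ] [0.5701 0.1597 0.088 ] [0.4106 0.2133 0.088 ] [0.4151 0.1437 0.088 ]
side orange near face top L/R, z148 [0.4549 0.2137 0.148 ] [0.467  0.1509 0.148 ] bottom [0.4615 0.1529 0.114 ]
side blue [0.5236 0.2195 0.148 ] [0.5315 0.1544 0.148 ]
black feet side z0 [0.353  0.1701 0.    ] [0.3936 0.0826 0.    ]
black tops side z.15/.2 [0.333  0.1865 0.15  ] [0.3687 0.1372 0.15  ] [0.3778 0.1031 0.15  ] [0.4017 0.0471 0.15  ] [0.3833 0.1988 0.2   ] [0.4359 0.2106 0.2   ]
block corners [ 0.6473 -0.1322  0.085 ] [ 0.617  -0.2863  0.085 ] [ 0.4968 -0.2606  0.085 ] [ 0.5253 -0.1114  0.085 ] ring [ 0.573 -0.198  0.085]
marks [ 0.579  -0.1668  0.085 ] [ 0.5671 -0.2307  0.085 ]
heater [ 0.6993 -0.1214  0.075 ] [ 0.6618 -0.3154  0.075 ] [ 0.4473 -0.275   0.075 ] [ 0.4859 -0.0807  0.075 ]
5 99; 55 91; 105 102; 155 103; 205 105; 255 106; 305 108; 355 109; 405 110; 455 88; 505 113; 555 115;
```

Run:
```python
from h import *
t=cam('top0.png');s=cam('side0.png')
def tri(us,vs,ut,vt):
    a,d=ray(s,120+us/5.3,160+vs/5.3); b,e=ray(t,150+ut/6,195+vt/6)
    A=np.c_[d,-e]; k=np.linalg.lstsq(A,b-a,rcond=None)[0]; p=a+d*k[0];q=b+e*k[1]; return ((p+q)/2).round(3),np.linalg.norm(p-q).round(4)
print('feet',tri(287,418,372,508),tri(440,447,535,438))
print('B corners',tri(362,232,462,432),tri(466,250,588,402))
print('A corners',tri(198,213,285,525),tri(308,217,405,460))
print('C',tri(245,90,75,195),tri(308,48,75,195), tri(320,210,155,330),tri(245,90,155,330))
im=cv2.cvtColor(t['image'],cv2.COLOR_RGB2BGR)[205:290,150:260]
cv2.imwrite('pics/c4.png',cv2.resize(np.clip(im.astype(float)*1.8-60,0,255).astype(np.uint8),None,fx=7,fy=7,interpolation=cv2.INTER_CUBIC))
```

```text
feet (array([0.35 , 0.169, 0.007]), np.float64(0.0053)) (array([0.391, 0.084, 0.004]), np.float64(0.0072))
B corners (array([0.381, 0.109, 0.146]), np.float64(0.0009)) (array([0.399, 0.047, 0.151]), np.float64(0.0049))
A corners (array([0.335, 0.191, 0.147]), np.float64(0.0014)) (array([0.367, 0.135, 0.152]), np.float64(0.0007))
C (array([0.482, 0.322, 0.115]), np.float64(0.0338)) (array([0.495, 0.303, 0.143]), np.float64(0.0075)) (array([0.448, 0.271, 0.059]), np.float64(0.0325)) (array([0.423, 0.258, 0.162]), np.float64(0.0036))
```

View pics/c4.png

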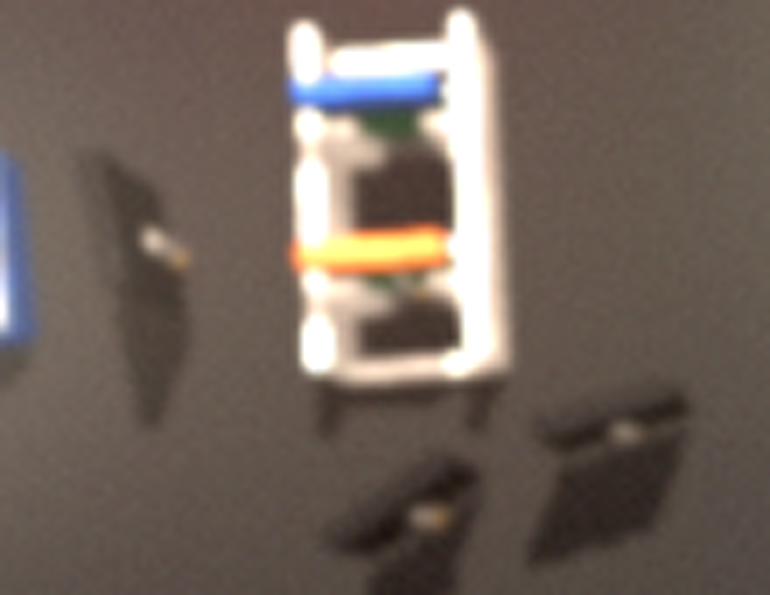

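Call:
play_rows(commands=[[0.094,-0.01,0,-0.012,0],[0.094,-0.02,0,-0.024,0],[0.094,-0.0235,0,-0.0284,0],[0.094,-0.0235,0,-0.0284,0],[0.094,-0.0235,0,-0.0284,0],[0.094,-0.0235,0,-0.0284,0],[0.094,-0.0235,0,-0.0284,0],[0.094,-0.0235,0,-0.0284,0],[0.094,-0.0235,0,-0.0284,0],[0.094,-0.0235,0,-0.0284,0],[0.094,-0.0235,0,-0.0284,0],[0.094,-0.0235,0,-0.0284,0],[0.094,-0.0235,0,-0.0284,0],[0.06,-0.0235,0,-0.0284,0],[0.06,-0.018,0,-0.02,0],[0.06,0,0,0,0]])

```text
time: 1.75
ee_pos: [0.4607, 0.1788, 0.4047]
orientation: [0.562, 0.429, -0.429, -0.562]
force: [-0.5, 0.2, -0.2]
finger_gap: 0.0736
```

Call:
play_rows(commands=[[0.05,0,0,0,4],[0.05,0,0,0,7],[0.05,0,0,0,8],[0.05,0,0,0,8],[0.05,0,0,0,8],[0.05,0,0,0,8],[0.05,0,0,0,8],[0.05,0,0,0,8],[0.05,0,0,0,7],[0.05,0,0,0,3.7],[0.05,0,0,0,0],[0.05,0,0,0,0]])

```text
time: 2.95
ee_pos: [0.4591, 0.1827, 0.4046]
orientation: [-0.706, -0.034, 0.034, 0.706]
force: [0.0, 0.6, 0.3]
finger_gap: 0.0498
```

```bash
cat >> h.py <<'E'
from scipy.spatial.transform import Rotation as R
def st():
    s=ctrl.sense(); M=R.from_quat(s['orientation']).as_matrix()
    print('t',s['time'],'pos',s['ee_pos'].round(4),'yaw',np.degrees(np.arctan2(M[1,0],M[0,0])).round(2),'down',M[:,1].round(4),'F',s['force'].round(2),'gap',s['finger_gap'].round(4),'q',s['qpos'].round(2))
    return s,M
E
python3 - <<'E'
from h import *
snap('wrist','w1.png'); s,M=st(); c=cam('w1.png'); print(proj(c,s['ee_pos']+M[:,1]*.18))
E
```

```text
Traceback (most recent call last):
  File "h.py", line 17, in st
    print('t',s['time'],'pos',s['ee_pos'].round(4),'yaw',np.degrees(np.arctan2(M[1,0],M[0,0])).round(2),'down',M[:,1].round(4),'F',s['force'].round(2),'gap',s['finger_gap'].round(4),'q',s['qpos'].round(2))
                                                                                                                                                             ^^^^^^^^^^^^^^^^^^^^^
AttributeError: 'float' object has no attribute 'round'
```

View pics/w1.png

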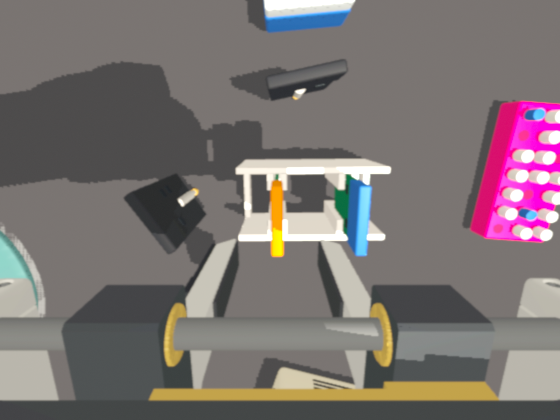

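```bash
sed -i "s/s\['finger_gap'\].round(4)/round(s['finger_gap'],4)/" h.py
python3 - <<'E'
from h import *
s,M=st(); c=cam('w1.png'); print(proj(c,s['ee_pos']+M[:,1]*.18))
im=cv2.imread('pics/w1.png')
cv2.imwrite('pics/c5.png',cv2.resize(im[150:270,220:390],None,fx=4.5,fy=4.5,interpolation=cv2.INTER_CUBIC))
E
```

```text
t 3.0 pos [0.4592 0.1827 0.4046] yaw 5.49 down [-1.e-04  1.e-04 -1.e+00] F [-0.07 -0.24 -0.15] gap 0.0499 q [-0.82  0.19  0.43  1.94 -0.09  1.03 -0.25]
[[279.18302123 266.12223981]]
```

View pics/c5.png

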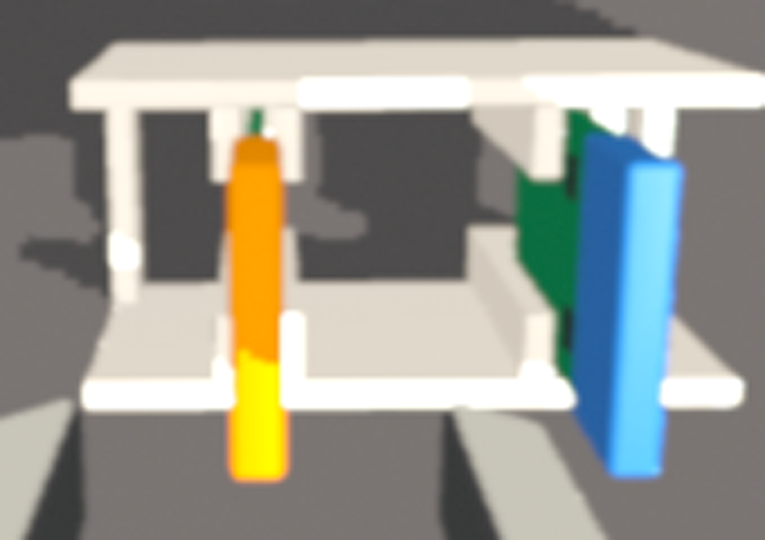

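Run:
```python
from h import *
c=cam('w1.png'); W=lambda u,v,z:onz(c,220+u/4.5,150+v/4.5,z).round(4)
for p in [(230,163),(281,163),(231,478),(289,478)]: print(W(*p,.148))
for p in [(628,163),(682,165),(611,475),(660,475)]: print('blue',W(*p,.148))
```

```text
[0.4499 0.2144 0.148 ]
[0.4588 0.2153 0.148 ]
[0.4554 0.1554 0.148 ]
[0.4662 0.1564 0.148 ]
blue [0.5191 0.2211 0.148 ]
blue [0.5285 0.2217 0.148 ]
blue [0.5256 0.1628 0.148 ]
blue [0.5346 0.1637 0.148 ]
```

Call:
play_rows(commands=[[0.05,-0.001,0.005,0.0024,0],[0.05,0,0.012,0,0],[0.05,0,0.016,0,0],[0.05,0,0.016,0,0],[0.05,0,0.016,0,0],[0.05,0,0.014,0,0],[0.05,0,0.01,0,0],[0.05,0,0.0046,0,0],[0.05,0,0,0,0],[0.05,0,0,0,0]], grip_force=30)

```text
time: 4.0
ee_pos: [0.4584, 0.185, 0.3114]
orientation: [-0.706, -0.033, 0.033, 0.706]
force: [-0.0, -0.0, -0.1]
finger_gap: 0.0498
```

Run:
```python
from h import *
snap('wrist','w2.png'); s,M=st()
```

```text
t 4.05 pos [0.4584 0.185  0.3115] yaw 5.36 down [ 6.e-04  3.e-04 -1.e+00] F [ 0.22  0.89 -1.3 ] gap 0.0503 q [-0.79  0.32  0.41  2.03 -0.17  0.82 -0.19]
```

View pics/w2.png

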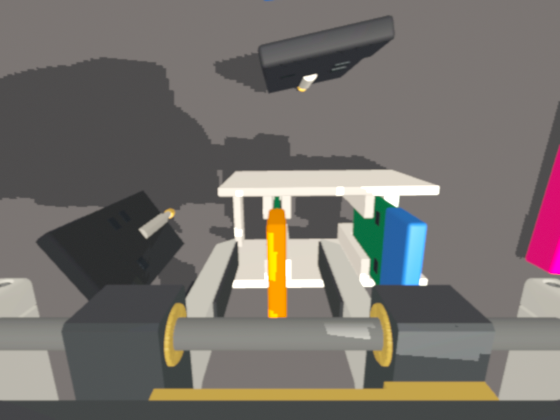

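The orange bar (col 277) is centred between the fingers (inner faces at about 235 and 322), and the blue one (400) is clear. I'll close now.

Call:
play_rows(commands=[[0.02,0,0,0,0],[0.0,0,0,0,0],[0.0,0,0,0,0],[0.0,0,0,0,0],[0.0,0,0,0,0],[0.0,0,0,0,0],[0.0,0,0,0,0],[0.0,0,0,0,0],[0.0,0,0,0,0],[0.0,0,0,0,0]], grip_force=30)

```text
time: 5.05
ee_pos: [0.4582, 0.185, 0.3111]
orientation: [0.706, 0.033, -0.033, -0.706]
force: [-0.5, 0.2, 0.7]
finger_gap: 0.0099
```

Call:
play_rows(commands=[[0,0,-0.002,0,0],[0,0,-0.004,0,0],[0,0,-0.005,0,0],[0,0,-0.005,0,0],[0,0,-0.005,0,0],[0,0,-0.005,0,0]])

```text
time: 5.65
ee_pos: [0.4582, 0.185, 0.3376]
orientation: [-0.706, -0.033, 0.033, 0.706]
force: [-0.4, 0.1, -0.7]
finger_gap: 0.0101
```

Run:
```python
from h import *
snap('wrist','w3.png'); s,M=st()
```

```text
t 5.7 pos [0.4584 0.185  0.3383] yaw 5.36 down [ 9.e-04  5.e-04 -1.e+00] F [1.04 0.34 0.33] gap 0.0097 q [-0.8   0.28  0.42  2.01 -0.15  0.88 -0.21]
```

View pics/w3.png

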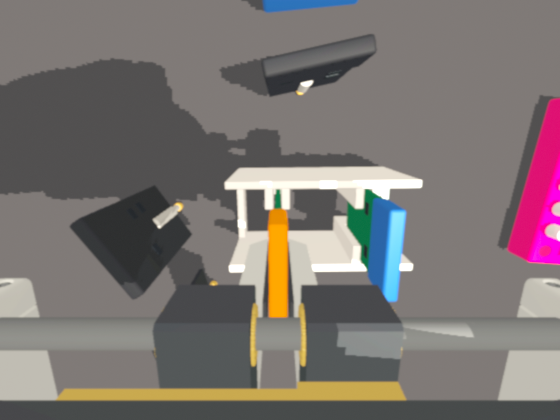

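Call:
play_rows(commands=[[0,0,-0.006,0,0],[0,0,-0.008,0,0],[0,0,-0.01,0,0],[0,0,-0.01,0,0],[0,0,-0.01,0,0],[0,0,-0.01,0,0],[0,0,-0.01,0,0],[0,0,-0.01,0,0],[0,0,-0.01,0,0],[0,0,-0.01,0,0],[0,0,-0.01,0,0],[0,0,-0.008,0,0],[0,0,-0.004,0,0],[0,0,0,0,0],[0,0,0,0,0],[0,0,0,0,0]])

```text
time: 7.3
ee_pos: [0.4582, 0.185, 0.4527]
orientation: [0.707, 0.033, -0.033, -0.706]
force: [-0.1, 0.1, -1.4]
finger_gap: 0.0097
```

Run:
```python
from h import *
snap('wrist','w4.png'); snap('side','s4.png'); s,M=st()
a=cv2.imread('pics/w4.png'); b=cv2.imread('pics/s4.png')
b=cv2.resize(b[120:240,130:290],(560,420),interpolation=cv2.INTER_CUBIC)
cv2.imwrite('pics/c6.png',cv2.resize(np.hstack([a,b]),(800,300),interpolation=cv2.INTER_AREA))
```

```text
t 7.4 pos [0.4582 0.185  0.4527] yaw 5.35 down [-5.e-04 -4.e-04 -1.e+00] F [-0.08 -0.21 -0.69] gap 0.0101 q [-0.84  0.14  0.44  1.89 -0.06  1.13 -0.29]
```

View pics/c6.png

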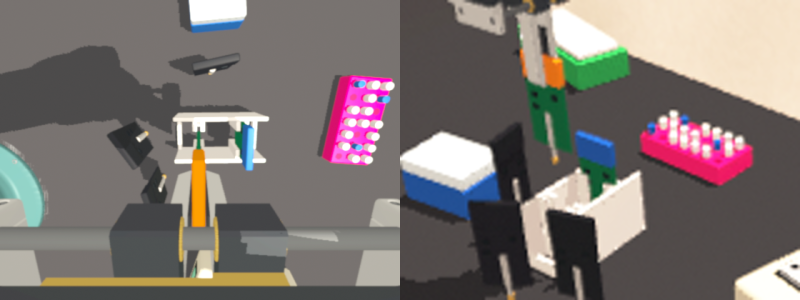

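Call:
play_rows(commands=[[0,0.002,0,-0.01,0],[0,0.004,0,-0.02,0],[0,0.0056,0,-0.028,0],[0,0.0056,0,-0.028,0],[0,0.0056,0,-0.028,0],[0,0.0056,0,-0.028,0],[0,0.0056,0,-0.028,0],[0,0.0056,0,-0.028,0],[0,0.0056,0,-0.028,0],[0,0.0056,0,-0.028,0],[0,0.0056,0,-0.028,0],[0,0.0056,0,-0.028,0],[0,0.0056,0,-0.028,0],[0,0.0056,0,-0.028,0],[0,0.004,0,-0.018,0],[0,0.0015,0,-0.008,0],[0,0,0,0,0],[0,0,0,0,0]])

```text
time: 9.2
ee_pos: [0.5731, -0.1973, 0.453]
orientation: [-0.706, -0.033, 0.033, 0.706]
force: [0.2, 0.7, -0.9]
finger_gap: 0.0097
```

Call:
play_rows(commands=[[0,0,0,0,2],[0,0,0,0,4],[0,0,0,0,4],[0,0,0,0,4],[0,0,0,0,2.05],[0,0,0,0,0],[0,0,0,0,0],[0,0,0,0,0]])

```text
time: 10.0
ee_pos: [0.5732, -0.1975, 0.4532]
orientation: [-0.704, 0.065, -0.065, 0.704]
force: [-0.1, 0.5, -0.8]
finger_gap: 0.0094
```

Run:
```python
from h import *
for n in ['side','top','wrist']: snap(n,n+'5.png')
s,M=st()
a=cv2.imread('pics/side5.png'); b=cv2.imread('pics/top5.png')
cv2.imwrite('pics/c7.png',cv2.resize(a[160:290,245:385],None,fx=4.5,fy=4.5,interpolation=cv2.INTER_CUBIC))
cv2.imwrite('pics/c8.png',cv2.resize(b[165:255,285:375],None,fx=6.5,fy=6.5,interpolation=cv2.INTER_CUBIC))
```

```text
t 10.15 pos [ 0.5731 -0.1979  0.4531] yaw -10.66 down [ 0. -0. -1.] F [ 0.34 -1.04 -0.15] gap 0.0097 q [-0.25  0.41  0.72  1.62 -0.29  1.21  0.34]
```

View pics/c7.png

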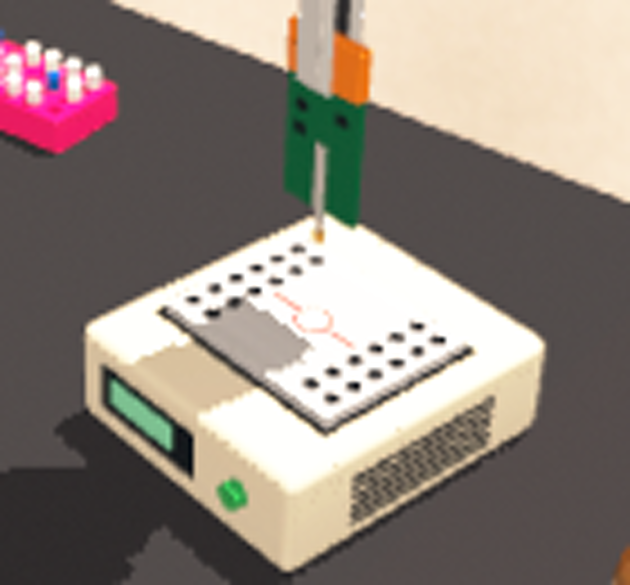

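View pics/wrist5.png

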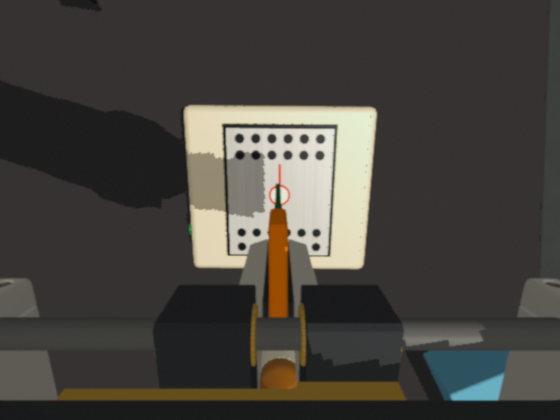

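View pics/top5.png

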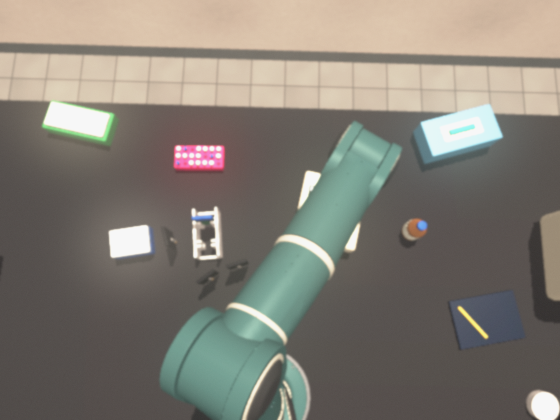

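Run:
```python
from h import *
c=cam('wrist5.png');s=cam('side5.png')
im=cv2.imread('pics/wrist5.png')
cv2.imwrite('pics/c9.png',cv2.resize(im[120:280,210:350],None,fx=5,fy=5,interpolation=cv2.INTER_CUBIC)[:600*5])
S=lambda u,v,z:onz(s,245+u/4.5,160+v/4.5,z).round(4)
print('ring side',S(312,321,.085),'marks',S(275,295,.085),S(353,347,.085))
for z in(.140,.143,.145,.148):print('foot tip side',S(319,243,z))
print('ring wrist',onz(c,279.5,195,.085).round(4),'mark',onz(c,279.5,165,.085).round(4))
r=proj(s,[[.572,-.198,.085]]);print((r-[245,160])*4.5)
```

```text
ring side [ 0.5727 -0.1986  0.085 ] marks [ 0.58   -0.1642  0.085 ] [ 0.5673 -0.2335  0.085 ]
foot tip side [ 0.5791 -0.1962  0.14  ]
foot tip side [ 0.5755 -0.1986  0.143 ]
foot tip side [ 0.5731 -0.2002  0.145 ]
foot tip side [ 0.5695 -0.2027  0.148 ]
ring wrist [ 0.5745 -0.1962  0.085 ] mark [ 0.5808 -0.162   0.085 ]
[[310.53821192 321.17843227]]
```

View pics/c9.png

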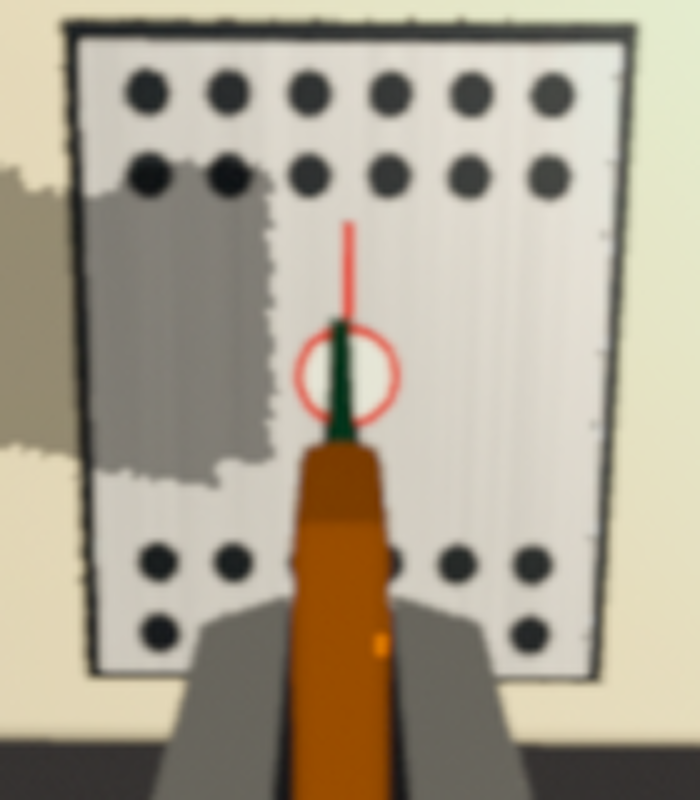

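Run:
```python
from h import *
c=cam('wrist5.png'); s,M=st(); p=s['ee_pos']; x,d,z=M.T
g=p+.18*d
for lab,P in (('board bottom +z corners',[g+.103*d+.030*z+.002*x,g+.103*d+.030*z-.002*x]),('bar top +z',[g-.017*d+.03*z+.005*x,g-.017*d+.03*z-.005*x]),('bar bottom +z',[g+.017*d+.03*z+.005*x,g+.017*d+.03*z-.005*x])):
    print(lab,((proj(c,P)-[210,120])*5).round(0).tolist())
cs=cam('side5.png'); print('foot side',((proj(cs,[g+.128*d])-[245,160])*4.5).round(0), 'board bottom side',((proj(cs,[g+.103*d+.03*z,g+.103*d-.03*z])-[245,160])*4.5).round(0).tolist())
```

```text
t 10.15 pos [ 0.5731 -0.1979  0.4531] yaw -10.66 down [ 0. -0. -1.] F [ 0.34 -1.04 -0.15] gap 0.0097 q [-0.25  0.41  0.72  1.62 -0.29  1.21  0.34]
board bottom +z corners [[355.0, 317.0], [333.0, 317.0]]
bar top +z [[397.0, 523.0], [295.0, 523.0]]
bar bottom +z [[387.0, 438.0], [303.0, 438.0]]
foot side [[316. 241.]] board bottom side [[284.0, 186.0], [353.0, 229.0]]
```

Call:
play_rows(commands=[[0,0.0005,0.004,0,0],[0,0,0.008,0,0],[0,0,0.01,0,0],[0,0,0.01,0,0],[0,0,0.01,0,0],[0,0,0.008,0,0],[0,0,0.004,0,0],[0,0,0.002,0,0],[0,0,0,0,0],[0,0,0,0,0],[0,0,0,0,0]])

```text
time: 11.25
ee_pos: [0.5737, -0.1981, 0.3975]
orientation: [0.704, -0.066, 0.066, -0.704]
force: [0.1, -0.4, -1.5]
finger_gap: 0.0099
```

Run:
```python
from h import *
for n in ['side','wrist']: snap(n,n+'6.png')
s,M=st(); p=s['ee_pos']; x,d,z=M.T; g=p+.18*d
a=cv2.imread('pics/side6.png'); b=cv2.imread('pics/wrist6.png')
cv2.imwrite('pics/c10.png',cv2.resize(a[190:250,280:350],None,fx=9,fy=9,interpolation=cv2.INTER_CUBIC))
cv2.imwrite('pics/c11.png',cv2.resize(b[130:270,220:340],None,fx=4.2,fy=4.2,interpolation=cv2.INTER_CUBIC))
cs=cam('side6.png'); print('foot side',((proj(cs,[g+.128*d,[.5733,-.1977,.085]])-[280,190])*9).round(0))
```

```text
t 11.35 pos [ 0.5737 -0.198   0.3974] yaw -10.69 down [ 4.e-04 -1.e-04 -1.e+00] F [-1.    0.14 -0.45] gap 0.0099 q [-0.23  0.47  0.69  1.69 -0.33  1.11  0.37]
foot side [[310. 359.]
 [308. 370.]]
```

View pics/c10.png

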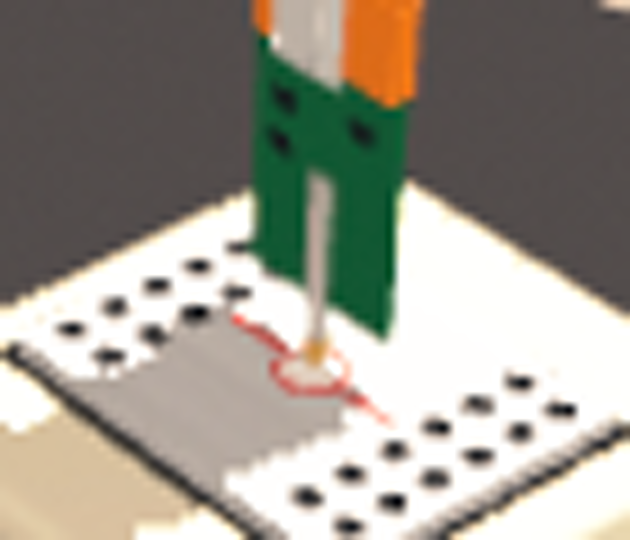

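View pics/c11.png

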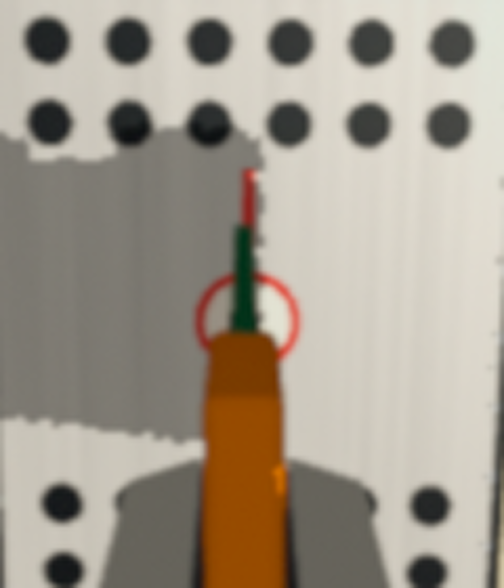

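Call:
play_rows(commands=[[0,0.0005,0.001,0.001,0],[0,0,0.0015,0,0],[0,0,0.0015,0,0],[0,0,0.0015,0,0],[0,0,0.0015,0,0],[0,0,0.001,0,0],[0,0,0,0,0],[0,0,0,0,0],[0,0,0,0,0]])

```text
time: 12.25
ee_pos: [0.5743, -0.1971, 0.3892]
orientation: [0.704, -0.066, 0.066, -0.704]
force: [0.2, 0.4, -0.2]
finger_gap: 0.0097
```

Run:
```python
from h import *
F=[]
snap('side','side7.png')
s,M=st()
for i in range(8):
    ctrl.camera('wrist'); F.append(ctrl.sense()['force'])
print(np.mean(F,0),np.std(F,0))
a=cv2.imread('pics/side7.png')
cv2.imwrite('pics/c12.png',cv2.resize(a[190:250,280:350],None,fx=9,fy=9,interpolation=cv2.INTER_CUBIC))
```

```text
t 12.3 pos [ 0.5743 -0.1972  0.3892] yaw -10.69 down [ 1.e-04 -1.e-04 -1.e+00] F [0.06 0.25 0.55] gap 0.0095 q [-0.23  0.48  0.69  1.69 -0.33  1.09  0.37]
[0.00651812 0.3922326  0.55440209] [0.49709289 0.86654396 0.24141666]
```

View pics/c12.png

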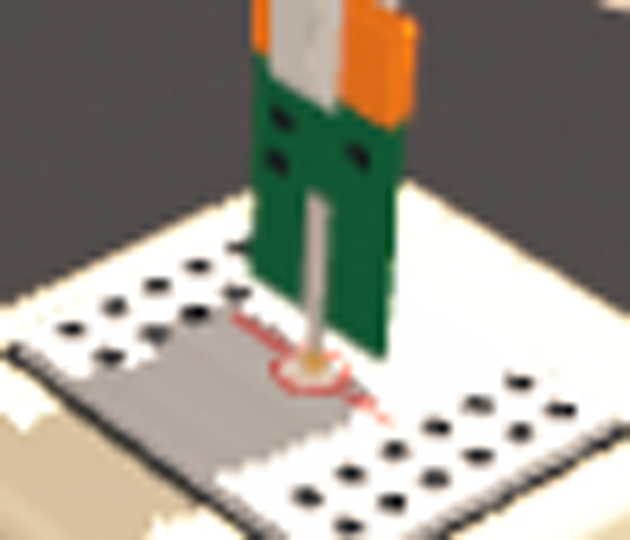

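Call:
play_rows(commands=[[0,0,0.0012,0,0],[0,0,0.0013,0,0],[0,0,0.0012,0,0],[0,0,0,0,0],[0,0,0,0,0],[0,0,0,0,0],[0,0,0,0,0],[0,0,0,0,0]])

```text
time: 13.5
ee_pos: [0.5744, -0.1971, 0.3854]
orientation: [0.704, -0.066, 0.066, -0.704]
force: [0.3, 0.3, 0.6]
finger_gap: 0.0101
```

Run:
```python
from h import *
F=[]
snap('side','side8.png')
s,M=st()
for i in range(8):
    ctrl.camera('wrist'); F.append(ctrl.sense()['force'])
print(np.mean(F,0),np.std(F,0))
snap('wrist','wrist8.png'); p=s['ee_pos']; x,d,z=M.T; g=p+.18*d
a=cv2.imread('pics/side8.png'); b=cv2.imread('pics/wrist8.png')
A=cv2.resize(a[190:250,280:350],None,fx=9,fy=9,interpolation=cv2.INTER_CUBIC)
cs=cam('side8.png'); cw=cam('wrist8.png')
print('side board bottom',((proj(cs,[g+.103*d+.03*z,g+.103*d-.03*z])-[280,190])*9).round(0).tolist())
print('wrist board/bar +z',((proj(cw,[g+.103*d+.03*z,g-.017*d+.03*z,g+.017*d+.03*z])-[220,130])*4.2).round(0).tolist())
cv2.imwrite('pics/c13.png',A)
cv2.imwrite('pics/c14.png',cv2.resize(b[130:270,220:340],None,fx=4.2,fy=4.2,interpolation=cv2.INTER_CUBIC))
```

```text
t 13.55 pos [ 0.5744 -0.1971  0.3854] yaw -10.69 down [ 1.e-04 -1.e-04 -1.e+00] F [-0.1  -0.49  1.33] gap 0.0098 q [-0.23  0.48  0.69  1.7  -0.34  1.09  0.37]
[0.17040173 0.41730023 1.79248257] [0.55117798 0.13124967 0.50450352]
side board bottom [[246.0, 280.0], [379.0, 368.0]]
wrist board/bar +z [[247.0, 224.0], [248.0, 396.0], [248.0, 325.0]]
```

View pics/c13.png

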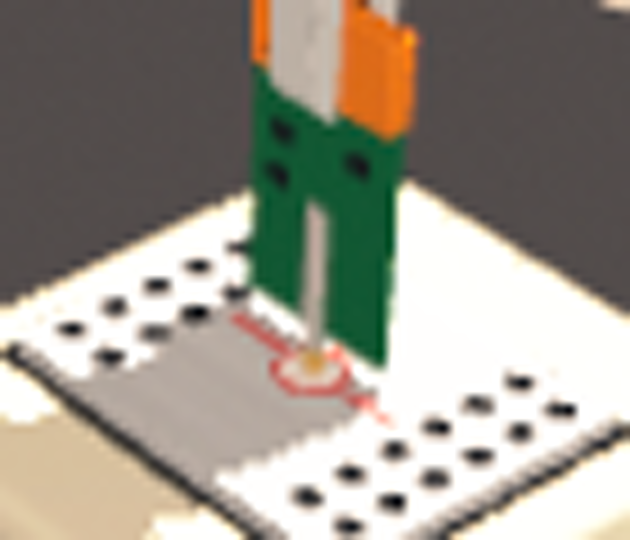

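View pics/c14.png

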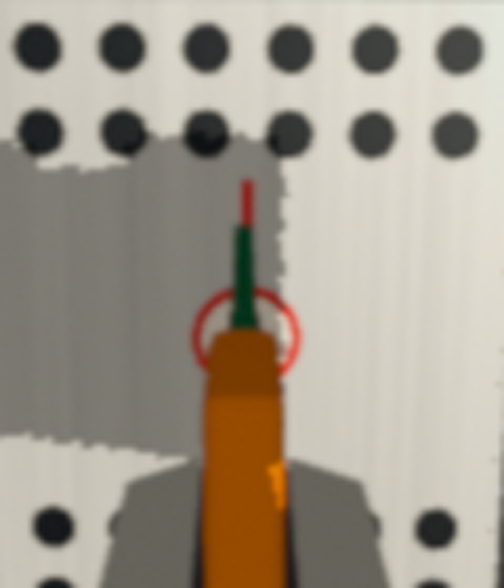

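Run:
```python
from h import *
ctrl.finish_job(); st()
```

```text
the job is handed in; nothing more can be done
the job is handed in; nothing more can be done
```

I pulled the probe card straight up out of its slot, carried it to the block heater and stood its foot in the red ring. I then handed the job in with the card still gripped at 30 N. No verdict was reported.

Last checks before handing in, at about 14 s of the 45 s allowed:
- **Foot position:** the side and wrist views put it about 1–2 mm from the ring's centre. The three camera estimates of the ring centre differed from each other by up to about 3 mm. The limit is 6 mm.
- **Press:** the force sensor rose by about 2.5 N, close to the 2.3 N for half-way in. The tool height gives about 7.5 mm of foot travel. The force readings scatter by roughly 0.5–1 N.
- **Alignment:** tool vertical to well under 0.01 rad; its turn matched the measured direction of the marks to under 0.5°.
- **Grip:** the finger opening stayed at about 10 mm, and I saw no slip in the pictures.
- **Bystanders:** the pictures taken during the move showed them where they started; I did not measure them again at the end.

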